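# Bring the free column port into use

### The arm

A 7-joint arm with a two-finger parallel gripper is mounted at the origin on the work surface. World frame = base frame: x ahead of the robot, y to its left, z up, the work surface at z = 0. Lengths are in m, angles in rad, forces in N, time in s.
With the tool pointing down it reaches from about 0.4 to 0.9 m from the base axis. Payload 5.6 kg.
Tool frame: the origin (TCP) lies on the centre line of the jaws, within the pads' length; the fingertips stand 22 mm ahead of it and the grasp point (between the pads) lies 3 mm ahead of it; x points along the fingers, y is the direction in which the jaws open and shut, and the axes are right-handed (so a half turn about x gives the same grasp; the last joint's range is limited). The gripper opens to 92 mm and grips with 3 to 60 N. Pads are 20 mm wide; open, the fingers measure 128 mm over their backs; the gripper's body (75 mm by 189 mm) begins 69 mm behind the grasp point.
Start: joints at [1.255, 0.468, -0.012, 1.603, 0.006, 1.071, -0.056], TCP at [0.175, -0.626, 0.237] pointing down, gripper open.
Joint ranges: [-2.53, 2.53], [-0.31, 2.02], [-1.57, 1.55], [0.28, 2.44], [-1.29, 4.43], [0.15, 1.84], [-2.92, 2.92]. Speed limits (rad/s): [2.57, 2.57, 3.14, 3.14, 3.14, 3.14, 3.14].

### API

Orientations are given as a unit quaternion [x, y, z, w].
In Python, from workcell import status, optics, job gives the robot as it stands. The module is installed in compiled form; this text tells all that it offers.
- The arm moves only by the tool arm_command, never from a script. Its argument "rows" is one flat list of numbers, 5 for each row, row after row: the closure, from 0 (fully open) to 1 (shut), then the shift along the world's x, y, z in m, then the turn about the world's z in degrees. A call has 1 to 5 rows; each row shifts and turns the commanded pose from where the row before left it; what a row does not reach is not made up. A row lasts 1/10 s, in which the tool goes at most 50 mm and 8.59 degrees, less where a joint would pass 70% of its speed; a pose out of reach is approached as far as the arm can. A call is refused whole if a number of a shift passes 0.05 or a number of a turn 8.59, either way. A call with a gripper value outside its range is refused whole. The fingers move at their own pace and stop on an object; "force" is the grip in N (left out, the last holds). Time passes only in rows, so rows that do not move let the fingers close. It gives the time, the measured TCP pose, the force and the opening at its end, in the units of the state.
- status.sense(): the state, without advancing time (a new reading comes with each control period).
- optics.grab_frame(name): name is "scene" or "top"; returns a dict with "image" (480x640x3 uint8, red, green, blue), "intrinsics" (3x3 intrinsics, pixels), "xyz" and "rotation" of the camera in the world. Camera axes: x right, y down, z forward; pixel columns grow to the right and rows downward; lengths in m; the calibration is good to about 2 mm. A picture is of the moment at which its call begins. There is no depth.
- job.finish_job(): hands the job in, once; it reports no verdict.
The state is a dict: "time_s": time; "joint_pos": joint angles; "joint_velocities": joint speeds; "joint_torque": joint torques, N m; "tool_pos": TCP position; "orientation": TCP orientation; "ft_force": force on the tool from outside, world axes, zero at the start; "ft_torque": the same for the moment, N m; "opening": finger opening in m.
Only numpy, scipy, OpenCV 4.12 (cv2) and the standard library are available. Lean on these libraries where they do the work, as an engineer would, in place of code of your own. Each camera call takes 0.05 s, during which the arm holds its last target. There are 200 camera calls.

### The job

Bring the free port on the sloping white console into use: push the loose cartridge sleeve (the 60 mm white tube standing on the bench) fully home over the one bare spigot, and slide the black selector grip along its track until its pointer is in line with that same port. Either may be done first; leave both released, and leave the other things on the bench where they are.

Things in the scene. Friction and masses are not known exactly. Their poses are not given: they have to be found in the camera images.
- console: White console, red side cheeks, fixed, 251 deep x 384 wide x 168 mm high, its high back to the robot. Origin: centre of its underside; x from its low front to its back, so about world -x. Its face slopes at 28 degrees: outward normal (-0.469, 0, 0.883) in its frame, through (-0.110, y, 0.050) and (0.102, y, 0.163) m. A track along y crosses its low part, a row of three ports its high part.
- port_a: A port already in use: it carries a fitted cartridge (white tube, black plug on top, 33 mm wide, standing 78 mm square off the face), fixed. Origin: where its axis meets the face. The three ports stand at console y -40, 40 and 120 mm; which one is bare is drawn anew each time.
- port_b: The other port in use, the same as port_a.
- selector (a joint): Travel of the selector grip along its track, m: 0 to 0.28, growing towards the console's +y; 0 is at console y = -140 mm, so its console y is the value minus 0.140. It moves against about 1.5 N and stays where it is left.
- selector_grip (a point): Centre of the top of the black selector grip, 45 mm off the face. The grip is 26 mm (up the slope) x 16 mm (along the track) x 36 mm tall, standing square to the face (28 degrees from vertical, leaning to the console's low front edge) on an aluminium foot 36 x 30 mm, 9 mm high. Axes: x up the slope, y along the track, z out of the face.
- selector_pointer (a point): Tip of the small aluminium pointer on the selector's foot, 42 mm up the slope from the grip's centre. It is in line with a port when both have the same console y.
- port_free: The bare port, fixed on the console's face. Origin: centre of the port where it meets the face; x and y as the console's, z vertical.
- spigot: Bare steel spigot of the free port, 16.5 mm in diameter, 50 mm long, its last 12 mm tapering to 7 mm. Origin: centre of its seat, the top of a collar 38 mm wide standing 8 mm off the face; z along the spigot, out of the face (28 degrees from vertical, leaning to the console's low front edge, its -x).
- spigot_tip (a point): Centre of the spigot's tip, 50 mm along its axis from the seat.
- spigot_home (a point): Point on the spigot's axis 30 mm from the seat: the sleeve's middle lies here when it is fully home.
- sleeve: Loose cartridge sleeve, a white rigid tube with steel end bands, the same either way up: 33 mm outside, bore 20 mm right through, 60 mm long, about 60 g. Starts standing upright on the bench on the robot's right. Origin: centre of one end; z along the tube.
- sleeve_mid (a point): Middle of the sleeve, 30 mm from either end, on its axis.
- bottle: Capped clear bottle, 70 mm wide, 150 mm tall, loose, to be left alone. Origin: centre of underside.
- jar: Small amber jar, 48 mm wide, 60 mm tall, loose, to be left alone. Origin: centre of underside.
- spare_collar: Short steel collar, 36 mm outside, 24 mm bore, 16 mm tall, loose, not the sleeve, to be left alone. Origin: centre of underside.
- beaker: Clear plastic beaker, 100 mm wide, 130 mm tall, loose, to be left alone. Origin: centre of underside.
- wrench: Steel wrench lying on the left of the console, loose, to be left alone. Origin: under its middle.
- dish: White ceramic dish, 90 mm wide, 25 mm tall, loose, to be left alone. Origin: centre of underside.
Things that resemble listed ones, but are neither listed nor needed, are in the scene too. Leave any purple or yellow look-alike of the sleeve alone.

How it is judged:
At the end, for the whole second after the job is handed in: The loose sleeve sits fully home on the bare spigot (its middle within 7 mm of its seated place, its axis within 9 degrees of the spigot's), the selector's pointer is in line with that port within 7 mm along the track, and both are released and at rest (distance between sleeve_mid and spigot_home below 0.007 m and angle between the z axis of sleeve and the z axis of spigot, either way round below 0.16 rad and y of selector_pointer in the frame of port_free between -0.007 and 0.007 m and linear speed of sleeve below 0.02 m/s and velocity of joint selector between -0.01 and 0.01 m/s); the robot touches nothing.
It fails at once if another loose thing on the bench (bottle, jar, short collar, beaker, wrench, dish) is moved by more than 40 mm (distance of any of bottle, jar, spare_collar, beaker, wrench, dish from where it was at the start of the episode above 0.04 m).
It also fails if it takes over 64 s, if anything falls off the work surface, if the arm or the gripper's body presses on something with over 40 N, if the wrist force passes 120 N, or if a joint passes its speed limit or range.

## Working session

There is one attempt and no reset: what is moved stays moved. The work goes in short steps, Python scripts to look and compute and a tool call to move; the robot and the scene stay as the last step left them, time stands still between calls to the robot, and variables do not carry over. Pictures are saved under pics/ and viewed, about 8 in all and at most 12, crops included, and the job is handed in when it is done.

Besides the shell and the picture viewer there is one more tool, called in YAML: its name, and indented under it one key for each argument. arm_command: Moves the arm, as the interface text tells. Its arguments: {"type":"object","properties":{"rows":{"type":"array"},"force":{"type":"number"}},"required":["rows"]}

```bash
mkdir -p pics; python3 - <<'E'
from workcell import status, optics
import cv2, pickle
s=status.sense(); print({k:s[k] for k in('time_s','tool_pos','orientation','opening','ft_force')})
for n in('scene','top'):
    f=optics.grab_frame(n); pickle.dump(f,open(f'{n}0.pkl','wb'))
    cv2.imwrite(f'pics/{n}0.png',f['image'][:,:,::-1]); print(n,f['intrinsics'],f['xyz'],f['rotation'])
E
```

```text
{'time_s': 0.0, 'tool_pos': array([ 0.17491583, -0.62547231,  0.23564821]), 'orientation': array([-0.7004203 , -0.09671635,  0.70066618, -0.09552101]), 'opening': 0.0920049760886528, 'ft_force': array([ 0.65314217,  0.55344435, -0.84459585])}
scene [[618.16719726   0.         312.54234487]
 [  0.         618.16719726 231.42388311]
 [  0.           0.           1.        ]] [1.53919852 0.26847972 1.12650705] [ 0.56134813  0.73434644 -0.30812233 -0.22513156]
top [[483.25721782   0.         322.47061998]
 [  0.         483.25721782 245.2194262 ]
 [  0.           0.           1.        ]] [ 0.37917153 -0.01607752  1.17985914] [ 0.70975067 -0.69844184  0.06454494 -0.06532172]
```

View pics/scene0.png

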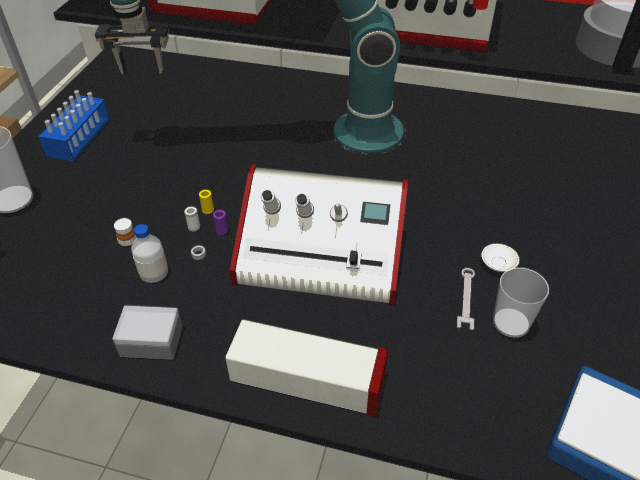

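View pics/top0.png

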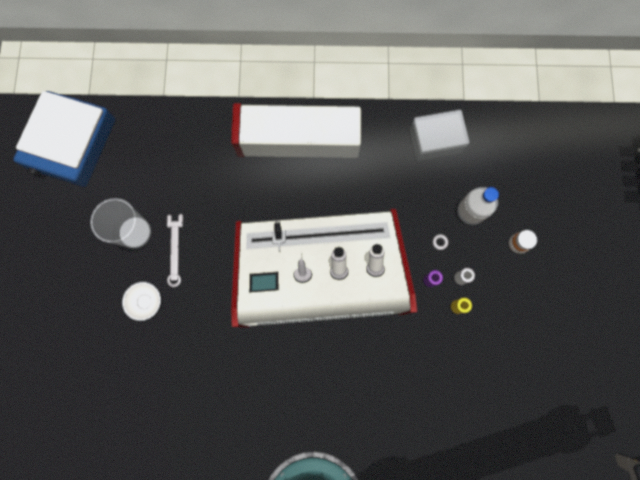

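Candidates for the sleeve: white tube (scene 192,219 / top 465,275), yellow (206,201 / 462,305), purple (220,222 / 435,278), short collar (198,253 / 440,242). The white tall tube is the only one matching the description. The bare spigot is at scene (339,213) / top (303,270), and the selector at scene (353,258) / top (278,232). I'll confirm with an enlarged crop.

```bash
cat > h.py <<'E'
import numpy as np, cv2, pickle
from scipy.spatial.transform import Rotation as R
def ray(f,p):
    d=R.from_quat(f['rotation']).as_matrix()@np.linalg.inv(f['intrinsics'])@[p[0],p[1],1]
    return np.array(f['xyz']),d/np.linalg.norm(d)
def plane(f,p,z):
    o,d=ray(f,p); return o+d*(z-o[2])/d[2]
def tri(f,p,g,q):
    o,d=ray(f,p);a,e=ray(g,q)
    t=np.linalg.lstsq(np.c_[d,-e],a-o,rcond=None)[0]
    A=o+d*t[0];B=a+e*t[1]; return (A+B)/2,np.linalg.norm(A-B)*1e3
def proj(f,P):
    c=R.from_quat(f['rotation']).as_matrix().T@(np.asarray(P)-f['xyz']); u=f['intrinsics']@c; return u[:2]/u[2]
E
python3 - <<'E'
import pickle,cv2,numpy as np
from h import *
S=pickle.load(open('scene0.pkl','rb'));T=pickle.load(open('top0.pkl','rb'))
c=lambda f,x,y,w,h,W,H:cv2.resize(f['image'][y:y+h,x:x+w],(W,H),interpolation=cv2.INTER_CUBIC)
a=c(S,250,180,130,98,400,300);b=c(T,255,215,130,98,400,300)
d=c(S,170,180,80,60,400,300);e=c(T,420,260,80,60,400,300)
cv2.imwrite('pics/crops.png',np.vstack([np.hstack([a,b]),np.hstack([d,e])])[:,:,::-1])
from workcell import status
print(R.from_quat(status.sense()['orientation']).as_matrix().round(3))
E
```

```text
[[-0.001  0.269 -0.963]
 [ 0.001 -0.963 -0.269]
 [-1.    -0.002  0.   ]]
```

View pics/crops.png

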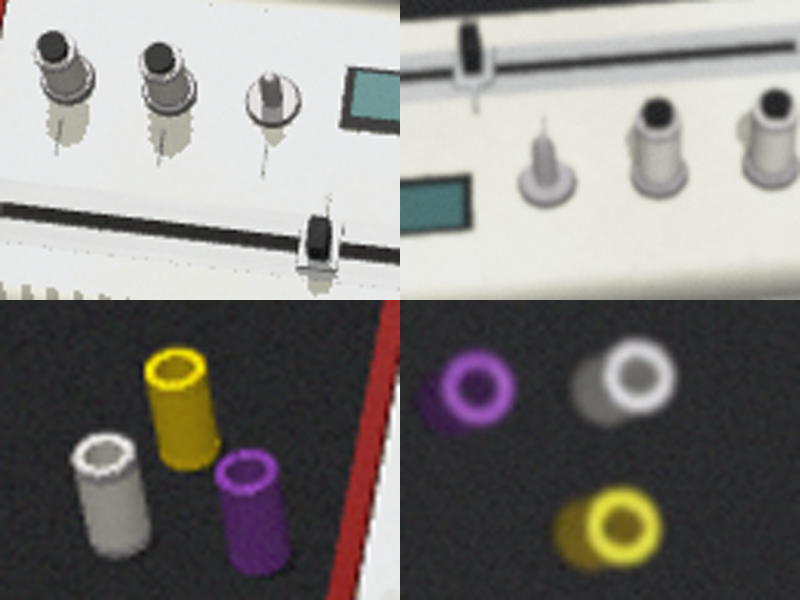

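White tall tube confirmed as the sleeve (crop bottom-left), and the third port, beside the display, is bare. Next I'll triangulate and fit the console's planar pose.

```bash
cat > m.py <<'E'
from h import *
from scipy.optimize import least_squares
S=pickle.load(open('scene0.pkl','rb'));T=pickle.load(open('top0.pkl','rb'))
u=lambda x,y,ox,oy,s:np.array([(x+.5)/s-.5+ox,(y+.5)/s-.5+oy]); k=400/130
def dark(f,x,y,w):   # centroid of black blob
    g=f['image'][y-w:y+w,x-w:x+w].max(2)<60; n,l,st,c=cv2.connectedComponentsWithStats(g.astype('u1'))
    i=1+np.argmax(st[1:,4]); return c[i]+[x-w,y-w],st[i,4]
for n,f,p in(('Sa',S,(267,195)),('Sb',S,(302,199)),('Ta',T,(377,249)),('Tb',T,(338,251))): print(n,dark(f,*p,8))
P={'plugA':(u(53,46,250,180,k),u(376,104,255,215,k)),'plugB':(u(159,58,250,180,k),u(257,112,255,215,k)),
'tip':(u(267,77,250,180,k),u(144,140,255,215,k)),'collar':(u(273,98,250,180,k),u(147,183,255,215,k)),
'grip':(u(320,222,250,180,k),u(68,40,255,215,k)),'sleeve':(u(105,157,170,180,5),u(238,76,420,260,5)),
'yellow':(u(176,70,170,180,5),u(223,226,420,260,5)),'purple':(u(247,172,170,180,5),u(78,88,420,260,5))}
for n,(a,b) in P.items():
    q,g=tri(S,a,T,b); print(n,a.round(1),b.round(1),'XYZ',q.round(4),'gap mm',round(g,1))
def port(y,h): # console frame
    n=np.array([-.469,0,.883]); 
    return n,y
E
python3 m.py
```

```text
Sa (array([268.28571429, 197.5       ]), np.int32(14))
Sb (array([303.        , 201.81818182]), np.int32(11))
Ta (array([376.63829787, 248.76595745]), np.int32(47))
Tb (array([338.3 , 251.86]), np.int32(50))
plugA [266.9 194.6] [376.9 248.5] XYZ [ 0.5583 -0.1271  0.1905] gap mm 0.8
plugB [301.3 198.5] [338.2 251.1] XYZ [ 0.5515 -0.0471  0.1909] gap mm 1.5
tip [336.4 204.7] [301.5 260.2] XYZ [0.5336 0.0299 0.174 ] gap mm 0.8
collar [338.4 211.5] [302.4 274.1] XYZ [0.5095 0.029  0.1305] gap mm 0.7
grip [353.7 251.8] [276.8 227.7] XYZ [0.6152 0.0901 0.1183] gap mm 0.2
sleeve [190.6 211. ] [467.2 274.8] XYZ [ 0.5236 -0.3534  0.054 ] gap mm 0.1
yellow [204.8 193.6] [464.2 304.8] XYZ [ 0.4534 -0.3435  0.055 ] gap mm 0.1
purple [219. 214.] [435.2 277.2] XYZ [ 0.5166 -0.2783  0.0551] gap mm 0.6
```

```bash
cat >> m.py <<'E'
print()
for n in('sleeve','yellow','purple'): a,b=P[n]; print(n,plane(S,a,.06).round(4),plane(T,b,.06).round(4))
E
python3 m.py|tail -3
```

```text
sleeve [ 0.5292 -0.35    0.06  ] [ 0.5228 -0.3516  0.06  ]
yellow [ 0.4585 -0.3407  0.06  ] [ 0.4531 -0.342   0.06  ]
purple [ 0.5213 -0.2762  0.06  ] [ 0.516  -0.2768  0.06  ]
```

arm_command:
  rows: [0.35,0.035,0.0275,0,-5.4,0.35,0.035,0.0275,0,-5.3,0.35,0.035,0.0275,0,0,0.35,0.035,0.0275,0,0,0.35,0.035,0.0275,0,0]
  force: 10

```text
time_s: 0.6
tool_pos: [0.3512, -0.487, 0.2363]
orientation: [-0.706, -0.031, 0.707, -0.03]
ft_force: [0.5, -0.4, -0.3]
opening: 0.0598
```

arm_command:
  rows: [0.35,0.035,0.0275,0,0,0.35,0.035,0.0275,0,0,0.35,0.035,0.0275,-0.02,0,0.35,0.035,0.0275,-0.03,0,0.35,0.036,0.027,-0.03,0]

```text
time_s: 1.1
tool_pos: [0.5221, -0.3542, 0.1602]
orientation: [0.707, 0.03, -0.706, 0.031]
ft_force: [1.1, -0.8, -0.2]
opening: 0.0597
```

arm_command:
  rows: [0.35,0,0,-0.03,0,0.35,0,0,0,0,0.35,0,0,0,0]

```text
time_s: 1.4
tool_pos: [0.5201, -0.3561, 0.1306]
orientation: [-0.706, -0.03, 0.707, -0.03]
ft_force: [-0.3, -1.0, 0.0]
opening: 0.0597
```

arm_command:
  rows: [0.35,0.003,0.0025,-0.03,0,0.35,0.002,0.0025,-0.03,0,0.35,0,0,-0.029,0,0.35,0,0,0,0]

```text
time_s: 1.8
tool_pos: [0.5235, -0.351, 0.0403]
orientation: [-0.705, -0.03, 0.708, -0.029]
ft_force: [-0.2, 1.4, -0.1]
opening: 0.0597
```

```bash
cat > look.py <<'E'
import sys
from h import *
from workcell import optics,status
# look.py name sx sy tx ty w : side by side crops, w px wide square
n,sx,sy,tx,ty,w=sys.argv[1],*map(int,sys.argv[2:7])
I=[]
for c,x,y in(('scene',sx,sy),('top',tx,ty)):
    f=optics.grab_frame(c); pickle.dump(f,open(f'{c}_{n}.pkl','wb'))
    I.append(cv2.resize(f['image'][y:y+w,x:x+w],(400,400),interpolation=cv2.INTER_CUBIC))
cv2.imwrite(f'pics/{n}.png',np.hstack(I)[:,:,::-1]); s=status.sense(); print(s['time_s'],s['tool_pos'].round(4),s['ft_force'].round(1),s['opening'])
E
python3 look.py pick 150 150 420 220 100
```

```text
1.9 [ 0.5261 -0.3521  0.0437] [-0.2  0.3  0.6] 0.05989678106540406
```

View pics/pick.png

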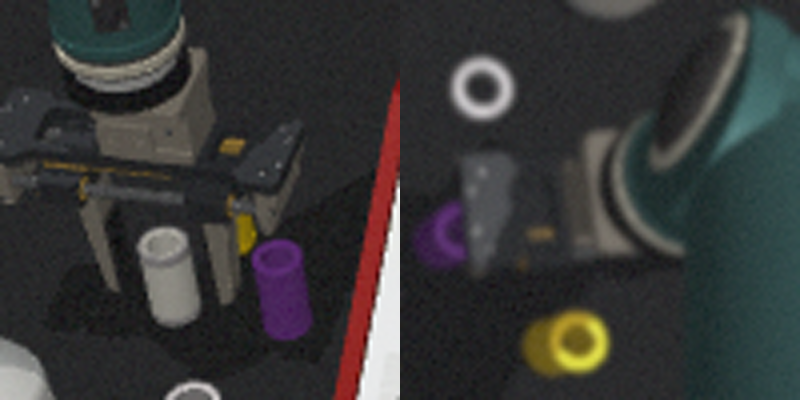

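The white sleeve stands between the fingertips (crop 118,290 and 232,300), with purple clear of them. Closing now.

arm_command:
  rows: [0.8,0,0,0,0,0.8,0,0,0,0,0.8,0,0,0,0,0.8,0,0,0,0,0.8,0,0,0,0]
  force: 10

```text
time_s: 2.4
tool_pos: [0.5265, -0.3508, 0.0429]
orientation: [0.707, 0.03, -0.706, 0.031]
ft_force: [-1.4, 0.2, 6.3]
opening: 0.0319
```

arm_command:
  rows: [0.8,0,0,0.04,0,0.8,0,0,0.05,0,0.8,0,0,0.05,0,0.8,0,0,0.05,0,0.8,0,0,0.05,0]

```text
time_s: 2.9
tool_pos: [0.5255, -0.35, 0.2838]
orientation: [-0.706, -0.031, 0.707, -0.03]
ft_force: [0.7, -0.8, -1.5]
opening: 0.032
```

arm_command:
  rows: [0.8,0.001,0.038,0,0,0.8,0.001,0.038,0,0,0.8,0.001,0.038,0,0,0.8,0.001,0.038,0,0,0.8,0.001,0.038,0,0]

```text
time_s: 3.4
tool_pos: [0.5305, -0.1588, 0.2818]
orientation: [-0.706, -0.03, 0.707, -0.03]
ft_force: [-0.0, 0.7, -0.4]
opening: 0.0319
```

arm_command:
  rows: [0.8,0.001,0.038,0,0,0.8,0.001,0.038,0,0,0.8,0,0.038,0,0,0.8,0,0.038,0,0,0.8,0,0.038,0,0]

```text
time_s: 3.9
tool_pos: [0.5325, 0.0311, 0.2818]
orientation: [-0.706, -0.03, 0.707, -0.03]
ft_force: [0.7, -0.3, -0.2]
opening: 0.0319
```

arm_command:
  rows: [0.8,0,0,-0.02,0,0.8,0,0,-0.015,0,0.8,0,0,0,0,0.8,0,0,0,0]

```text
time_s: 4.3
tool_pos: [0.5329, 0.0295, 0.247]
orientation: [-0.706, -0.03, 0.707, -0.03]
ft_force: [0.0, -0.3, -1.0]
opening: 0.0319
```

```bash
python3 look.py hov 290 150 250 200 100
```

```text
4.4 [0.5334 0.0294 0.2477] [0.  1.  0.4] 0.03198576099728696
```

View pics/hov.png

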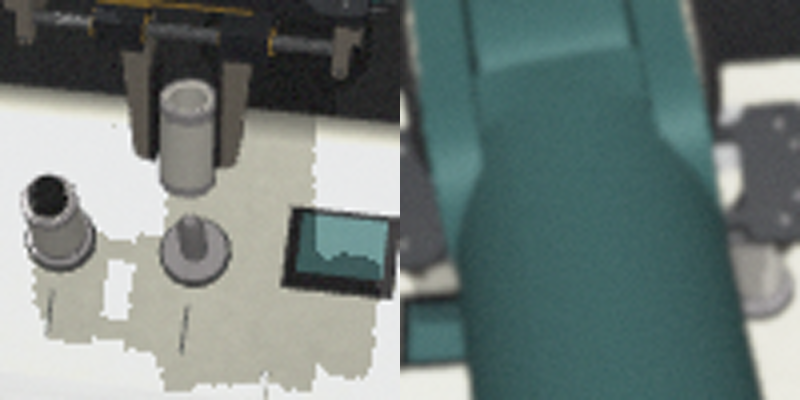

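```bash
python3 - <<'E'
from h import *
S=pickle.load(open('scene0.pkl','rb'));T=pickle.load(open('top0.pkl','rb'))
b=[.5334,.0294,.2035]; print('pred bottom px',proj(S,b),'seen 336.4 193.7'); t=[.5334,.0294,.2635]; print('pred top',proj(S,t),'seen 336.6 174.6')
for z in(.17,.175,.18,.185): print(z,plane(S,(336.4,204.5),z).round(4),plane(T,(301.5,260.2),z).round(4))
J=[proj(S,np.array(b)+d)-proj(S,b) for d in np.eye(3)*.01];print(np.round(J,2))
E
```

```text
pred bottom px [336.59431595 194.88739281] seen 336.4 193.7
pred top [336.93472968 174.20485529] seen 336.6 174.6
0.17 [0.5289 0.0282 0.17  ] [0.5341 0.0304 0.17  ]
0.175 [0.5342 0.0295 0.175 ] [0.5333 0.0301 0.175 ]
0.18 [0.5394 0.0308 0.18  ] [0.5326 0.0299 0.18  ]
0.185 [0.5447 0.032  0.185 ] [0.5318 0.0297 0.185 ]
[[-1.09  2.9 ]
 [ 4.35  0.75]
 [ 0.06 -3.36]]
```

arm_command:
  rows: [0.8,-0.003,0,-0.01,0,0.8,0,0,-0.01,0,0.8,0,0,-0.004,0,0.8,0,0,-0.004,0,0.8,0,0,0,0]
  force: 6

```text
time_s: 4.9
tool_pos: [0.5304, 0.0298, 0.2185]
orientation: [0.707, 0.031, -0.706, 0.03]
ft_force: [2.3, 1.2, -1.8]
opening: 0.0321
```

arm_command:
  rows: [0.8,0,0,-0.004,0,0.8,0,0,-0.003,0,0.8,0,0,0,0]

```text
time_s: 5.2
tool_pos: [0.53, 0.0298, 0.2116]
orientation: [0.706, 0.031, -0.706, 0.03]
ft_force: [2.8, 0.9, -0.1]
opening: 0.0317
```

```bash
python3 look.py eng 300 160 250 200 80
```

```text
5.3 [0.53   0.0298 0.2117] [ 2.   2.7 -2.6] 0.03172025193856594
```

View pics/eng.png

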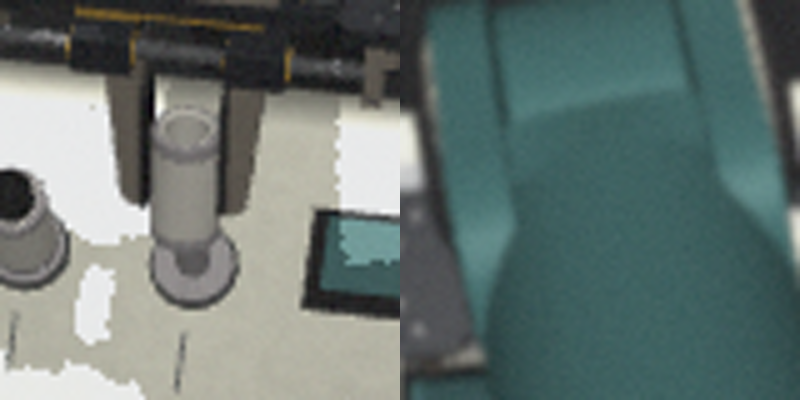

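arm_command:
  rows: [0.8,0.005,0,-0.001,0,0.8,0.005,0.001,-0.002,0,0.8,0.005,0,-0.002,0,0.8,0.004,0,-0.002,0,0.8,0.003,0,-0.002,0]
  force: 5

```text
time_s: 5.8
tool_pos: [0.5523, 0.0311, 0.2026]
orientation: [-0.706, -0.031, 0.707, -0.03]
ft_force: [-1.8, 3.3, 0.7]
opening: 0.031
```

```bash
python3 look.py tilt 300 160 250 200 80
```

```text
5.9 [0.5523 0.031  0.2025] [-0.2  2.4 -0.8] 0.031248346830689992
```

View pics/tilt.png

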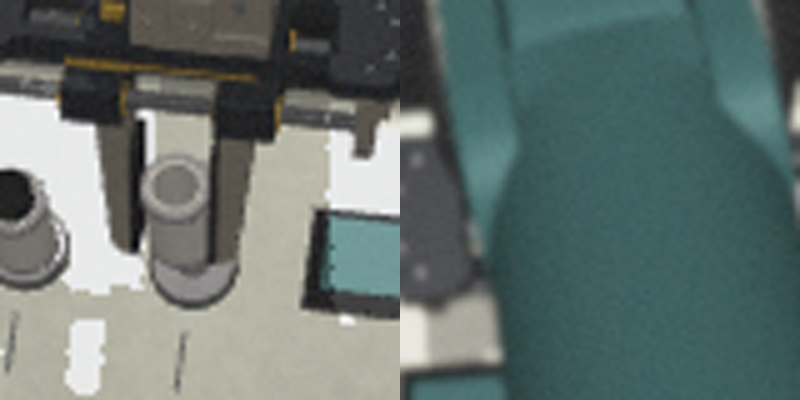

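The sleeve has tilted onto the spigot (its axis is now parallel to the fitted cartridge's). Next I push along the spigot axis.

arm_command:
  rows: [0.8,-0.004,0,-0.005,0,0.8,-0.003,0,-0.005,0,0.8,-0.003,0,-0.005,0]

```text
time_s: 6.2
tool_pos: [0.5423, 0.0308, 0.1878]
orientation: [0.707, 0.031, -0.706, 0.03]
ft_force: [2.8, 3.3, 1.2]
opening: 0.0308
```

arm_command:
  rows: [0.8,-0.002,-0.001,-0.005,0,0.8,-0.003,0,-0.005,0,0.8,-0.002,0,-0.004,0]

```text
time_s: 6.5
tool_pos: [0.5361, 0.0308, 0.1743]
orientation: [0.708, 0.031, -0.705, 0.03]
ft_force: [2.8, 5.4, 2.2]
opening: 0.0309
```

arm_command:
  rows: [0.8,-0.001,0,-0.002,0,0.8,-0.001,0,-0.002,0,0.8,0,0,0,0]

```text
time_s: 6.8
tool_pos: [0.5347, 0.0303, 0.1708]
orientation: [0.708, 0.031, -0.705, 0.03]
ft_force: [4.2, 3.7, 4.4]
opening: 0.0309
```

arm_command:
  rows: [0.8,-0.001,0.001,-0.002,0,0.8,-0.001,0,-0.002,0,0.8,-0.001,0,-0.002,0,0.8,0,0,0,0]

```text
time_s: 7.2
tool_pos: [0.5318, 0.0304, 0.165]
orientation: [0.708, 0.03, -0.705, 0.031]
ft_force: [2.7, 2.7, 3.8]
opening: 0.0307
```

arm_command:
  rows: [0.35,0,0,0,0,0.35,0,0,0,0,0.35,0,0,0,0]

```text
time_s: 7.5
tool_pos: [0.529, 0.0298, 0.1632]
orientation: [-0.706, -0.03, 0.707, -0.03]
ft_force: [0.2, 0.4, -0.4]
opening: 0.0525
```

arm_command:
  rows: [0.35,0,0,0.02,0,0.35,0,0,0.03,0,0.35,0,0,0.03,0,0.35,0,0,0.03,0,0.35,0,0,0,0]

```text
time_s: 8.0
tool_pos: [0.5318, 0.0305, 0.2776]
orientation: [0.709, 0.03, -0.704, 0.03]
ft_force: [0.6, 1.5, 0.4]
opening: 0.0597
```

```bash
python3 look.py rel 290 180 250 200 100
```

```text
8.1 [0.5297 0.0302 0.2739] [-1.  -0.3 -1.2] 0.05989337392813162
```

View pics/rel.png

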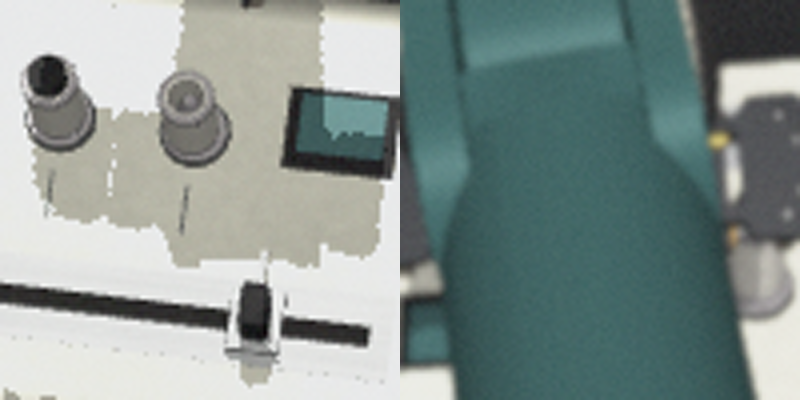

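The sleeve looks fully home: its top ring is at scene (336.6,203.6), against a predicted v of 203.1. Next is the selector at about (0.615, 0.090), which needs to travel about 52 mm.

arm_command:
  rows: [0.35,0.021,0.015,0,0,0.35,0.021,0.015,0,0,0.35,0.021,0.015,0,0,0.35,0.02,0.015,0,0,0.35,0,0,-0.04,0]

```text
time_s: 8.6
tool_pos: [0.617, 0.0938, 0.236]
orientation: [0.709, 0.032, -0.704, 0.03]
ft_force: [0.1, 0.5, 0.0]
opening: 0.0596
```

arm_command:
  rows: [0.35,0,0,-0.04,0,0.35,0,0,-0.02,0,0.35,0,0,0,0,0.35,0,0,0,0]

```text
time_s: 9.0
tool_pos: [0.6125, 0.0905, 0.173]
orientation: [-0.706, -0.03, 0.707, -0.03]
ft_force: [0.5, 0.4, 1.0]
opening: 0.0594
```

```bash
python3 look.py sel 300 180 240 180 100
```

```text
9.1 [0.6137 0.0908 0.175 ] [ 0.3 -0.7  1.2] 0.0599078440708115
```

View pics/sel.png

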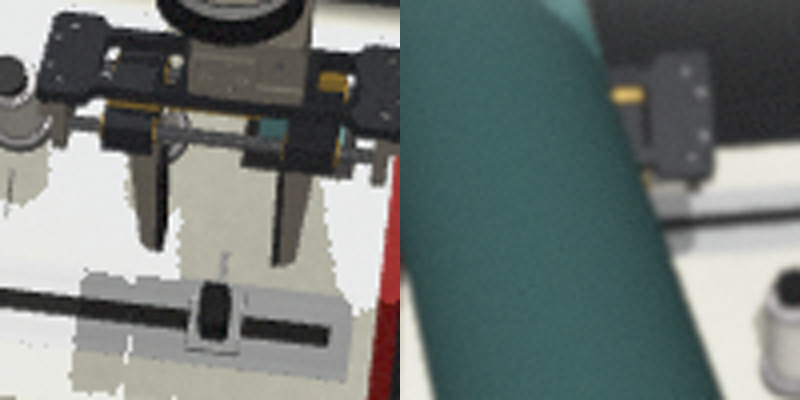

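The fingers straddle the grip (tips at crop 155,248 and 283,265; grip at 217,298). I'll descend, close, and slide.

arm_command:
  rows: [0.35,0,0,-0.02,0,0.35,0,0,-0.018,0,0.35,0,0,-0.01,0,0.35,0,0,0,0]

```text
time_s: 9.5
tool_pos: [0.6127, 0.0904, 0.1256]
orientation: [-0.706, -0.03, 0.707, -0.03]
ft_force: [0.3, -0.2, 0.1]
opening: 0.06
```

arm_command:
  rows: [0.9,0,0,0,0,0.9,0,0,0,0,0.9,0,0,0,0,0.9,0,0,0,0,0.9,0,0,0,0]
  force: 8

```text
time_s: 10.0
tool_pos: [0.6131, 0.0906, 0.1262]
orientation: [0.707, 0.03, -0.706, 0.03]
ft_force: [-1.2, 0.2, -0.2]
opening: 0.0221
```

arm_command:
  rows: [0.9,0,0,0,0,0.9,0,0,0,0,0.9,0,0,0,0]

```text
time_s: 10.3
tool_pos: [0.6131, 0.0905, 0.1261]
orientation: [0.707, 0.03, -0.706, 0.03]
ft_force: [0.1, -1.1, 1.1]
opening: 0.016
```

arm_command:
  rows: [0.9,0.001,-0.01,0,0,0.9,0.001,-0.011,0,0,0.9,0.001,-0.011,0,0,0.9,0.001,-0.011,0,0,0.9,0.001,-0.01,0,0]

```text
time_s: 10.8
tool_pos: [0.6183, 0.0361, 0.1261]
orientation: [0.707, 0.03, -0.706, 0.03]
ft_force: [-0.4, 0.8, 3.1]
opening: 0.016
```

arm_command:
  rows: [0.9,0,0,0,0,0.9,0,0,0,0]

```text
time_s: 11.0
tool_pos: [0.6183, 0.0359, 0.1261]
orientation: [0.707, 0.029, -0.706, 0.03]
ft_force: [0.4, -1.2, 3.2]
opening: 0.0158
```

arm_command:
  rows: [0.9,0,0.002,0,0,0.9,0,0,0,0,0.4,0,0,0,0,0.4,0,0,0,0,0.4,0,0,0,0]

```text
time_s: 11.5
tool_pos: [0.6175, 0.0401, 0.1254]
orientation: [-0.706, -0.031, 0.707, -0.03]
ft_force: [0.5, -0.5, -0.1]
opening: 0.038
```

arm_command:
  rows: [0.4,0,0,0.03,0,0.4,0,0,0.04,0,0.4,0,0,0.05,0,0.4,0,-0.04,0.03,0,0.4,0,-0.05,0,0]

```text
time_s: 12.0
tool_pos: [0.6207, -0.0477, 0.2817]
orientation: [0.71, 0.033, -0.703, 0.032]
ft_force: [0.9, -0.8, -1.3]
opening: 0.0548
```

arm_command:
  rows: [0.4,-0.02,-0.05,0,0,0.4,-0.02,-0.05,0,0,0.4,-0.02,-0.05,0,0,0.4,-0.02,-0.05,0,0,0.4,-0.02,-0.05,0,0]

```text
time_s: 12.5
tool_pos: [0.524, -0.2839, 0.2758]
orientation: [-0.706, -0.031, 0.706, -0.03]
ft_force: [1.2, 0.0, 0.8]
opening: 0.0552
```

arm_command:
  rows: [0.4,-0.02,-0.04,0,0,0.4,-0.02,-0.04,0,0,0.4,-0.02,-0.04,0,0,0.4,0,0,0,0]

```text
time_s: 12.9
tool_pos: [0.4601, -0.4095, 0.2753]
orientation: [-0.706, -0.026, 0.708, -0.027]
ft_force: [-0.3, -0.4, -0.6]
opening: 0.0552
```

```bash
python3 look.py end 290 180 250 205 90
```

```text
13.0 [ 0.4643 -0.4033  0.2754] [ 1.1  0.4 -1. ] 0.055251611385378624
```

View pics/end.png

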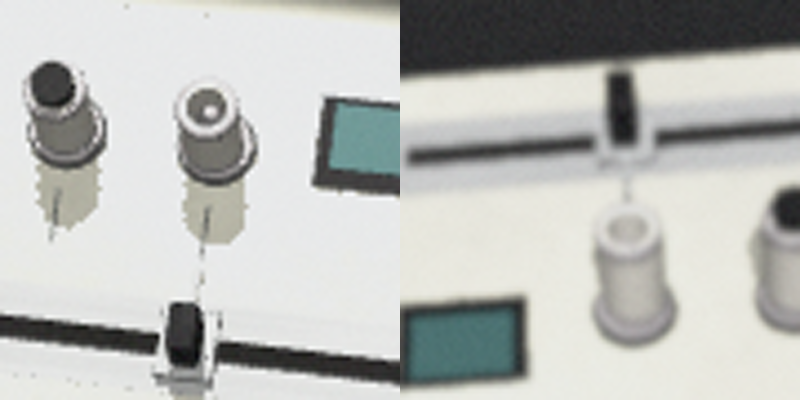

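```bash
python3 - <<'E'
from h import *
S=pickle.load(open('scene_end.pkl','rb'));T=pickle.load(open('top_end.pkl','rb'));k=400/90
u=lambda x,y,ox,oy:((x+.5)/k-.5+ox,(y+.5)/k-.5+oy)
top,g=tri(S,u(208,108,290,180),T,u(228,230,250,205)); a=np.array([.467,.04,.883])
tip=np.array([.5336,.0299,.174]); print('top',top.round(4),g,'expected',(tip+10e-3*a).round(4))
ptr,g=tri(S,u(201,282,290,180),T,u(227,180,250,205)); grip,g2=tri(S,u(184,316,290,180),T,u(220,92,250,205))
for e in((.085,-.996,0),(.098,-.995,0)): print('ptr/grip minus port along track mm',[((p-[.5095,.029,.1305])@e*1e3).round(1) for p in(ptr,grip)])
print(ptr,g,grip,g2)
E
```

```text
top [0.5403 0.0311 0.1826] 0.23375814920109497 expected [0.5383 0.0303 0.1828]
ptr/grip minus port along track mm [np.float64(-2.2), np.float64(-1.4)]
ptr/grip minus port along track mm [np.float64(-1.3), np.float64(0.1)]
[0.57986691 0.03725749 0.09680172] 1.7624644996561596 [0.62207895 0.03996896 0.11538131] 0.3933057273289193
```

```bash
python3 -c "
from workcell import job; print(job.finish_job())"
```

```text
the job is handed in; nothing more can be done
None
```

The white sleeve is on the bare spigot (console y = -40 mm, beside the display) and the selector pointer is in line with that port. Both are released. I handed the job in at about 13 s; it gave no verdict.

**Sleeve:** I gripped it upright, hooked it over the spigot tip, tilted it there and pushed it down the axis. The last check put its top within about 2 mm of where it should be when fully home. I did not measure its final angle; by eye it matches the fitted cartridges.

**Selector:** I slid the grip about 52 mm along the track. The last check put the pointer 1–2 mm from the port line (limit 7 mm), and the grip within 1.5 mm.

**Other checks:**
- Triangulated heights read about 5 mm low on the bench tubes. I allowed for this, and the final checks compare points measured the same way.
- In the last two-camera reading of the pointer, the two rays missed each other by 1.8 mm.
- I did not measure the other loose things again at the end. I kept the arm clear of them and saw no sign of contact. The arm was raised and clear of everything at hand-in.

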